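# Mirror the condiment row across the hob

### The arm

A 6-joint arm with a two-finger parallel gripper is mounted at the origin on a cart in front of the work surface, level with it; the furniture and walls round the work are solid. World frame = base frame: x ahead of the robot, y to its left, z up, the work surface at z = 0. Lengths are in m, angles in rad, forces in N, time in s.
With the tool pointing down it reaches from about 0.375 to 0.9 m from the base axis. Payload 3.1 kg.
Tool frame: the origin (TCP) lies between the finger pads; the fingertips stand 11 mm ahead of it and the grasp point (between the pads) lies 8 mm behind it; z points along the fingers, y is the line along which they close (so a half turn about z gives the same grasp; the last joint's range is limited). The gripper opens to 87 mm and grips with 3 to 60 N. Pads are 19 mm wide; open, the fingers measure 117 mm over their backs; the gripper's body (75 mm by 190 mm) begins 51 mm behind the grasp point.
Start: joints at [-1.429, 0.527, 1.433, -0, 1.181, -0.178], TCP at [0.197, -0.593, 0.234] pointing down, gripper open.
Joint ranges: [-3.08, 3.08], [-0.75, 2.2], [0.22, 2.44], [-1.43, 4.57], [0, 2.65], [-2.85, 2.85]. Speed limits (rad/s): [2.79, 2.79, 3.14, 3.14, 3.14, 3.14].

### API

Orientations are given as a unit quaternion [x, y, z, w].
In Python, from rig import robot gives the robot as it stands.
- The arm moves only by the tool move_arm, never from a script. Its argument "moves" is text: rows parted by semicolons, each of 7 numbers parted by spaces: the shift along the tool's x, y, z in units of 100 mm (1.0 is 100 mm), then the turn, a rotation vector about the tool's x, y, z in units of 90 degrees (1.0 is 90 degrees), then the opening, from 0 (shut) to 1 (fully open). A call has 1 to 12 rows; each row is the pose to reach, as a shift and turn from the pose commanded when the call began, along the tool's axes at that moment; what a row does not reach only later rows make up. A row lasts 1/10 s, in which the tool goes at most 50 mm and 8.59 degrees, less where a joint would pass 70% of its speed; a pose out of reach is approached as far as the arm can. A call with a number of a shift or a turn outside -1 to 1 is refused whole. A call with a gripper value outside its range is refused whole. The fingers move at their own pace and stop on an object; "squeeze" is the grip in N (left out, the last holds). Time passes only in rows, so rows that repeat a pose let the fingers close. It gives the time, the measured TCP pose, the force, the opening and the grip force at its end, in the units of the state.
- robot.get_obs(): the state, without advancing time (a new reading comes with each control period).
- robot.camera(name): name is "scene" or "top" or "wrist"; returns a dict with "image" (400x640x3 uint8, red, green, blue), "intrinsics" (3x3 intrinsics, pixels), "dist_coeffs" ([k1, k2, p1, p2, k3] as OpenCV has them; the pictures are not rectified), "extrinsics" (4x4, takes a point from world to camera coordinates). Camera axes: x right, y up, looking along -z (the intrinsics and any distortion apply to the point x, -y, -z); pixel columns grow to the right and rows downward; lengths in m; the calibration is good to about 2 mm. A picture is of the moment at which its call begins. There is no depth.
- robot.hand_in(): hands the job in; it is judged then, once.
The state is a dict: "time": time; "q": joint angles; "joint_velocities": joint speeds; "joint_torque": joint torques, N m; "position": TCP position; "tool_rot": TCP orientation; "ft_force": force on the tool from outside, world axes, zero at the start; "moment": the same for the moment, N m; "grip_width": finger opening in m; "grip_force": force on a finger pad.
Only numpy, scipy, OpenCV 4.12 (cv2) and the standard library are available. Lean on these libraries where they do the work, as an engineer would, in place of code of your own. Each camera call takes 0.05 s, during which the arm holds its last target. There are 200 camera calls.

### The job

The cook is changing sides: move the three condiments out of the full spice rack into the empty rack on the other side of the hob, one to a bay, standing upright on the bay floor. Mirror the row, so that the one that stood nearest the hob is nearest the hob again, the middle one is in the middle and the outermost is outermost again; set each down rather than dropping it, tip nothing over, and leave the timer, the dark cup and the pepper mill where they stand.

Things in the scene. Friction and masses are not known exactly. Their poses are not given: they have to be found in the camera images.
- full_rack: oak spice rack with two steel rails, holding the three condiments in any order, left or right of the hob (black glass, y = -290 to -20 mm). 82 x 212 x 37 mm, fixed, at most 0.15 rad askew. Origin: centre of underside; length along y, z up. Bay centres at y = -66, 0, +66 mm; bays 66 (x) by 61 (y) mm, floor at z = 13 mm, strips between them to z = 23 mm; rails at x = +-35 mm, top z = 30 mm. 
- empty_rack: the same kind of rack, empty, across the hob. 82 x 212 x 37 mm, fixed, at most 0.15 rad askew. Origin: centre of underside; length along y, z up. Bay centres at y = -66, 0, +66 mm; bays 66 (x) by 61 (y) mm, floor at z = 13 mm, strips between them to z = 23 mm; rails at x = +-35 mm, top z = 30 mm. If it stands left of the hob (at y > 0) its bay nearest the hob is at its y = -66 mm, else at +66 mm
- salt_shaker: clear and grey salt shaker with a domed grey top, round, 44 mm across, 90 mm tall (straight body up to about 65 mm, top 34 mm across), 0.1 kg. Origin: centre of its foot; z up
- spice_jar: glass spice jar with a red cap and a green label, round, 42 mm across the glass, cap 45 mm across from 85 to 106 mm, 106 mm tall, 0.11 kg. Origin: centre of its foot; z up
- dropper_bottle: slim amber bottle with a black dropper cap, round body 33 mm across up to 65 mm, collar 24 mm across to 77 mm, narrow rubber bulb on top, 102 mm tall, 0.07 kg. Origin: centre of its foot; z up
- timer: bystander: round white and red kitchen timer, 64 mm across, 47 mm tall, loose on the worktop just left of the hob. Origin: centre of its underside
- dark_cup: bystander: dark blue espresso cup, 63 x 86 x 50 mm, loose, on the worktop right of the hob, behind the rack. Origin: centre of its underside (cup and handle together)
- pepper_mill: bystander: turned wooden pepper mill, 58 mm across, 160 mm tall, loose, at the back of the worktop left of the hob. Origin: centre of its foot. Above it hang the wall cabinets: front at x = 600 mm, underside 560 mm over the worktop
Mind the look-alikes: they are no part of the job. What is shaped like the spice_jar but turquoise or yellow is not meant.

How it is judged:
By the outcome, as a careful person would: the job done as asked, in the order asked, and still so for the second after the job is handed in, with the robot touching nothing.
It also fails if it takes over 93 s, if anything falls off the work surface, if the arm or the gripper's body presses on something with over 40 N, if the wrist force passes 120 N, or if a joint passes its speed limit or range.

## Working session

There is one attempt and no reset: what is moved stays moved. The work goes in short steps, Python scripts to look and compute and a tool call to move; the robot and the scene stay as the last step left them, time stands still between calls to the robot, and variables do not carry over. Pictures are saved under pics/ and viewed, at most 14 in all, crops included, and the job is handed in when it is done.

Besides the shell and the picture viewer there is one more tool, called after "Emit:" by a JSON object that holds its "fn" and its "kwargs". move_arm: Moves the arm, as the interface text tells. Shifts and turns lie within -1 to 1; 1 stands for 100 mm of shift or 90 degrees of turn. Its arguments: {"type":"object","properties":{"moves":{"type":"string"},"squeeze":{"type":"number"}},"required":["moves"]}

```bash
mkdir -p pics; cat > h.py <<'E'
import numpy as np, cv2
from rig import robot
from scipy.spatial.transform import Rotation as R
def snap(n,f):
    c=robot.camera(n); cv2.imwrite('pics/'+f,c['image'][:,:,::-1])
    np.savez('pics/'+f[:-4]+'.npz',K=c['intrinsics'],d=c['dist_coeffs'],E=c['extrinsics'])
    return c
def px2w(f,uv,z):
    c=np.load('pics/'+f+'.npz');E=c['E']
    p=cv2.undistortPoints(np.array(uv,float).reshape(-1,1,2),c['K'],c['d'])[:,0]
    d=np.c_[p[:,0],-p[:,1],-np.ones(len(p))]@E[:3,:3]
    o=-E[:3,:3].T@E[:3,3]
    return o+d*((np.broadcast_to(z,len(p))-o[2])/d[:,2])[:,None]
def w2px(f,P):
    c=np.load('pics/'+f+'.npz');E=c['E']
    q=np.atleast_2d(P)@E[:3,:3].T+E[:3,3]
    return cv2.projectPoints(q*[1,-1,-1],np.zeros(3),np.zeros(3),c['K'],c['d'])[0][:,0]
E
python3 - <<'E'
from h import *
snap('top','top.png');snap('scene','scene.png')
for f in('top','scene'):
    E=np.load(f'pics/{f}.npz')['E'];print(-E[:3,:3].T@E[:3,3])
o=robot.get_obs();print(o)
E
```

```text
[ 0.33863774 -0.0667871   1.50142807]
[-0.47193211  0.53772769  0.66676799]
{'time': 0.1, 'q': array([-1.42950970e+00,  5.28387214e-01,  1.43377344e+00, -3.08361910e-05,
        1.18142077e+00, -1.78513281e-01]), 'joint_velocities': array([-7.08315149e-04, -1.79258617e-03, -3.52723692e-03, -1.18543012e-03,
        7.25704067e-05, -1.58277363e-03]), 'joint_torque': array([-6.23429751e-04, -4.40985096e+01, -1.77150357e+01,  6.35422859e-02,
        5.33865974e-02, -2.99493729e-05]), 'position': array([ 0.19640494, -0.59265761,  0.2326611 ]), 'tool_rot': array([ 9.87241796e-01,  1.59225149e-01,  4.25202189e-06, -9.94476658e-04]), 'ft_force': array([0.39843711, 0.10645641, 0.28495325]), 'moment': array([ 0.01687468,  0.01736855, -0.0103322 ]), 'grip_force': 0.0, 'grip_width': 0.08710094949846464}
```

View pics/top.png

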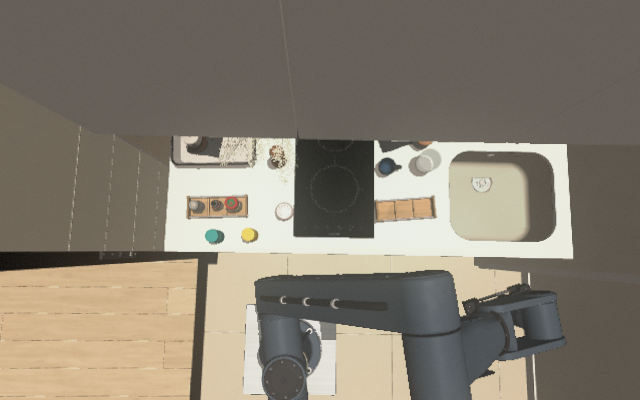

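View pics/scene.png

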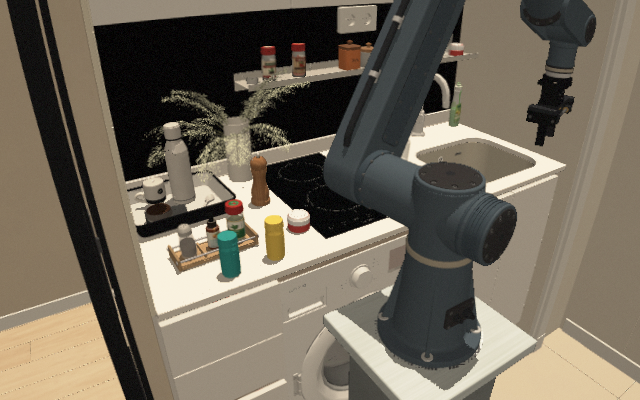

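The top view shows the full rack on the left at (187–248, 195–218): salt outermost at (195,206), dropper in the middle at (215,205), jar nearest the hob at (232,204). The empty rack is on the right at (375–435, 197–222). The decoys, turquoise (213,236) and yellow (248,235), stand in front of the full rack, and the timer is at (284,211).

```bash
python3 - <<'E'
from h import *
im=cv2.imread('pics/top.png')
a=cv2.resize(im[180:250,180:300],None,fx=6.5,fy=6.5,interpolation=cv2.INTER_CUBIC)[:300]
b=cv2.resize(im[183:229,362:442],None,fx=6.5,fy=6.5,interpolation=cv2.INTER_CUBIC)
c=np.zeros((600,790,3),np.uint8);c[:300,:780]=a[:300];c[300:300+min(299,b.shape[0]),:520]=b[:299]
cv2.imwrite('pics/tc.png',c)
print(px2w('top',[[217,206],[405,209],[213,236],[248,235],[284,211],[387,166]],[.03,.03,.1,.1,.047,.05]).round(3))
E
```

```text
[[ 0.493  0.273  0.03 ]
 [ 0.495 -0.398  0.03 ]
 [ 0.384  0.265  0.1  ]
 [ 0.39   0.148  0.1  ]
 [ 0.478  0.034  0.047]
 [ 0.646 -0.33   0.05 ]]
```

View pics/tc.png

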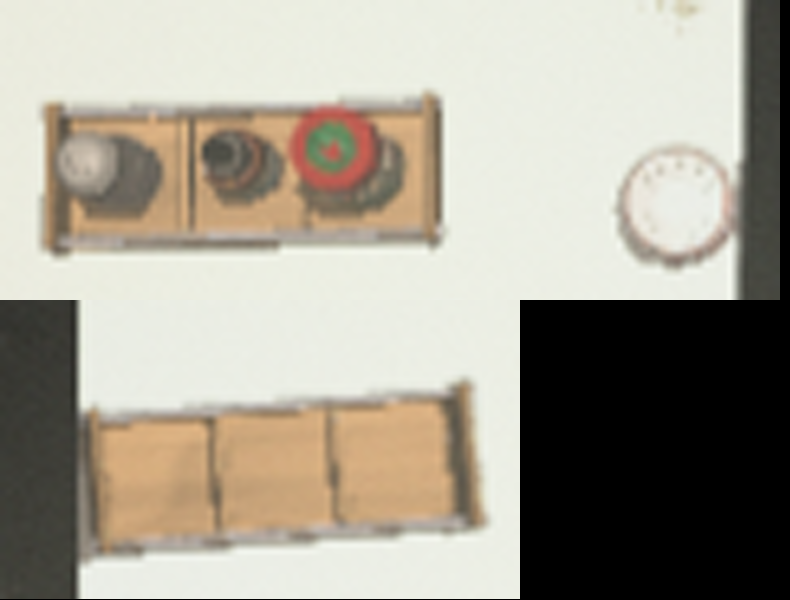

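The crop shows the full rack's end corners at about (187.1,195.8), (187.1,218.5), (247.1,194.6), (247.4,217.7). The empty rack's are at about (376.5,199.6), (377.5,221.5), (433.5,195.3), (436.2,217.3). I'll go above the empty rack with yaw 90, so the fingers close along world x, and look with the wrist camera.

Emit:
{"fn": "move_arm", "kwargs": {"moves": "0.3 -0.1 -0.2 0 0 -0.09 1;0.6 -0.2 -0.4 0 0 -0.18 1;1 -0.35 -0.6 0 0 -0.27 1;1 -0.35 -0.6 0 0 -0.36 1;1 -0.35 -0.6 0 0 -0.45 1;1 -0.35 -0.6 0 0 -0.54 1;1 -0.35 -0.6 0 0 -0.63 1;1 -0.35 -0.6 0 0 -0.72 1;1 -0.35 -0.6 0 0 -0.797 1;1 -0.35 -0.6 0 0 -0.797 1"}}

```text
time: 1.1
position: [0.2803, -0.5283, 0.2931]
tool_rot: [0.707, 0.707, 0.0, -0.001]
ft_force: [0.6, 0.1, -0.1]
grip_width: 0.0872
grip_force: 0.0
```

Emit:
{"fn": "move_arm", "kwargs": {"moves": "0.4 0.4 0 0 0 0 1;0.8 0.8 0 0 0 0 1;1 1 0 0 0 0 1;1 1 0 0 0 0 1"}}

```text
time: 1.5
position: [0.3832, -0.4241, 0.2933]
tool_rot: [0.706, 0.708, 0.001, -0.001]
ft_force: [0.4, 0.1, 0.8]
grip_width: 0.0864
grip_force: 0.0
```

Emit:
{"fn": "move_arm", "kwargs": {"moves": "0.15 0.3 0 0 0 0 1;0.2 0.5 0 0 0 0 1;0.2 0.5 0 0 0 0 1;0.2 0.5 0 0 0 0 1"}}

```text
time: 1.9
position: [0.4298, -0.4087, 0.2932]
tool_rot: [0.707, 0.707, -0.0, -0.0]
ft_force: [-0.4, 0.9, 0.2]
grip_width: 0.0869
grip_force: 0.0
```

```bash
python3 - <<'E'
from h import *
snap('wrist','w1.png')
o=robot.get_obs();print(o['time'],o['position'],R.from_quat(o['tool_rot']).as_matrix().round(3))
E=np.load('pics/w1.npz')['E'];print(-E[:3,:3].T@E[:3,3])
for n,cs in dict(full=[[187.1,195.8],[187.1,218.5],[247.1,194.6],[247.4,217.7]],emp=[[376.5,199.6],[377.5,221.5],[433.5,195.3],[436.2,217.3]]).items():
    P=px2w('top',cs,.037)[:,:2];print(n,P.round(3).tolist(),P.mean(0).round(4),P[:2].mean(0)-P[2:].mean(0))
print(px2w('top',[[193.8,205.2],[214.6,203.7],[231.5,203]],[.103,.115,.119]).round(3))
E
```

```text
1.95 [ 0.42940788 -0.40892692  0.29323972] [[ 0.     1.    -0.001]
 [ 1.    -0.     0.   ]
 [ 0.    -0.001 -1.   ]]
[ 0.42978496 -0.33840409  0.44484098]
full [[0.527, 0.378], [0.446, 0.373], [0.535, 0.167], [0.453, 0.163]] [0.4901 0.2702] [-0.00755826  0.21098413]
emp [[0.526, -0.295], [0.448, -0.298], [0.546, -0.499], [0.467, -0.507]] [ 0.4966 -0.3998] [-0.01925178  0.20656227]
[[0.487 0.334 0.103]
 [0.492 0.262 0.115]
 [0.495 0.205 0.119]]
```

View pics/w1.png

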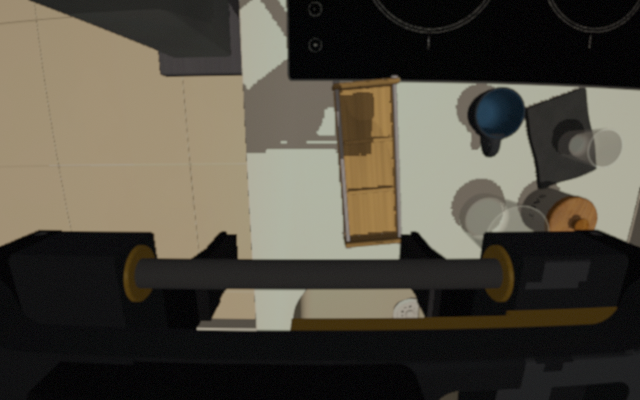

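The wrist view shows the whole empty rack, near end board at (335,86)–(399,79), far end board at (345,244)–(399,238), strips at rows 138 and 188.

```bash
python3 - <<'E'
from h import *
im=cv2.imread('pics/w1.png')
cv2.imwrite('pics/w1c.png',cv2.resize(im[70:250,310:420],None,fx=3.3,fy=3.3,interpolation=cv2.INTER_CUBIC))
E
```

```text
(no output)
```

View pics/w1c.png

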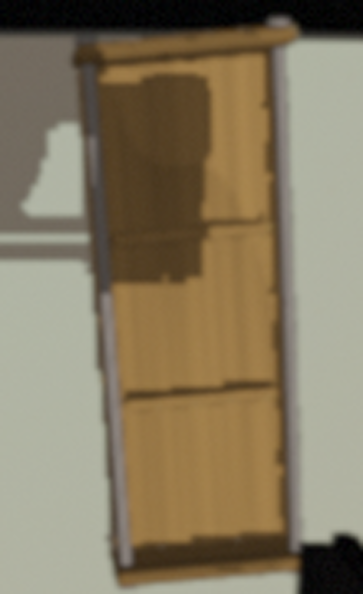

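```bash
python3 - <<'E'
from h import *
f=lambda a:np.array(a)/3.3+[310,70]
P=px2w('w1',f([[77,42],[296,25],[119,585],[299,563]]),.037);print(P.round(4).tolist(),P.mean(0))
Q=px2w('w1',f([[88,70],[278,50],[125,565],[294,550]]),.03);print(Q.round(4).tolist(),Q.mean(0))
for P in(P,Q):
    d=P[:2].mean(0)-P[2:].mean(0);print(np.linalg.norm(d),np.arctan2(-d[0],d[1]))
    c=P.mean(0);d/=np.linalg.norm(d);print([(c+k*d*.066)[:2].round(4).tolist() for k in(1,0,-1)])
S=px2w('w1',f([[113,238],[272,222],[125,397],[272,385]]),.023);print('strips',S.round(4).tolist())
E
```

```text
[[0.4473, -0.2976, 0.037], [0.5263, -0.2911, 0.037], [0.4669, -0.5072, 0.037], [0.54, -0.4977, 0.037]] [ 0.49514918 -0.39842783  0.037     ]
[[0.4518, -0.3068, 0.03], [0.5218, -0.2992, 0.03], [0.4698, -0.5013, 0.03], [0.5394, -0.4948, 0.03]] [ 0.49570561 -0.40050183  0.03      ]
0.20877345085136192 0.0798005455860564
[[0.4899, -0.3326], [0.4951, -0.3984], [0.5004, -0.4642]]
0.19581706782004182 0.0913263701341152
[[0.4897, -0.3348], [0.4957, -0.4005], [0.5017, -0.4662]]
strips [[0.4627, -0.3687, 0.023], [0.5243, -0.3623, 0.023], [0.4688, -0.4319, 0.023], [0.5278, -0.4269, 0.023]]
```

Emit:
{"fn": "move_arm", "kwargs": {"moves": "0.3 0.3 0 0 0 0 1;0.7 0.5 0 0 0 0 1;1 0.5 0 0 0 0 1"}}

```text
time: 2.25
position: [0.4809, -0.3079, 0.2933]
tool_rot: [0.707, 0.707, 0.0, 0.0]
ft_force: [0.2, -0.9, -1.0]
grip_width: 0.0871
grip_force: 0.0
```

Emit:
{"fn": "move_arm", "kwargs": {"moves": "0.5 0 0 0 0 0 1;1 0 0 0 0 0 1"}}

```text
time: 2.45
position: [0.4791, -0.2082, 0.2933]
tool_rot: [0.708, 0.706, -0.0, -0.0]
ft_force: [0.5, -0.1, 1.1]
grip_width: 0.0871
grip_force: 0.0
```

Emit:
{"fn": "move_arm", "kwargs": {"moves": "0.5 0 0 0 0 0 1;1 0 0 0 0 0 1"}}

```text
time: 2.65
position: [0.479, -0.1079, 0.2936]
tool_rot: [0.708, 0.706, -0.0, 0.0]
ft_force: [0.7, -0.1, 0.4]
grip_width: 0.0867
grip_force: 0.0
```

Emit:
{"fn": "move_arm", "kwargs": {"moves": "0.5 0 0 0 0 0 1;1 0 0 0 0 0 1"}}

```text
time: 2.85
position: [0.4792, -0.0079, 0.2937]
tool_rot: [0.708, 0.706, -0.0, 0.0]
ft_force: [0.5, -0.0, -0.4]
grip_width: 0.0874
grip_force: 0.0
```

Emit:
{"fn": "move_arm", "kwargs": {"moves": "0.5 0 0 0 0 0 1;1 0 0 0 0 0 1"}}

```text
time: 3.05
position: [0.4794, 0.0921, 0.2938]
tool_rot: [0.708, 0.706, -0.0, 0.0]
ft_force: [-0.1, -1.4, -0.0]
grip_width: 0.0872
grip_force: 0.0
```

Emit:
{"fn": "move_arm", "kwargs": {"moves": "0.4 0 0 0 0 0 1;0.8 0 0 0 0 0 1;1 0 0 0 0 0 1;1 0 0 0 0 0 1;1 0 0 0 0 0 1"}}

```text
time: 3.55
position: [0.4796, 0.1905, 0.2934]
tool_rot: [0.707, 0.707, -0.001, 0.0]
ft_force: [-0.6, -0.5, 0.4]
grip_width: 0.0873
grip_force: 0.0
```

```bash
python3 - <<'E'
from h import *
c=snap('wrist','w2.png')
o=robot.get_obs();print(o['time'],o['position'],o['tool_rot'].round(3))
im=cv2.imread('pics/w2.png')
cv2.imwrite('pics/w2c.png',cv2.resize(im[40:280,220:480],None,fx=2.5,fy=2.5,interpolation=cv2.INTER_CUBIC))
E
```

```text
3.6 [0.47974631 0.19010811 0.29346856] [ 0.707  0.707 -0.     0.   ]
```

View pics/w2c.png

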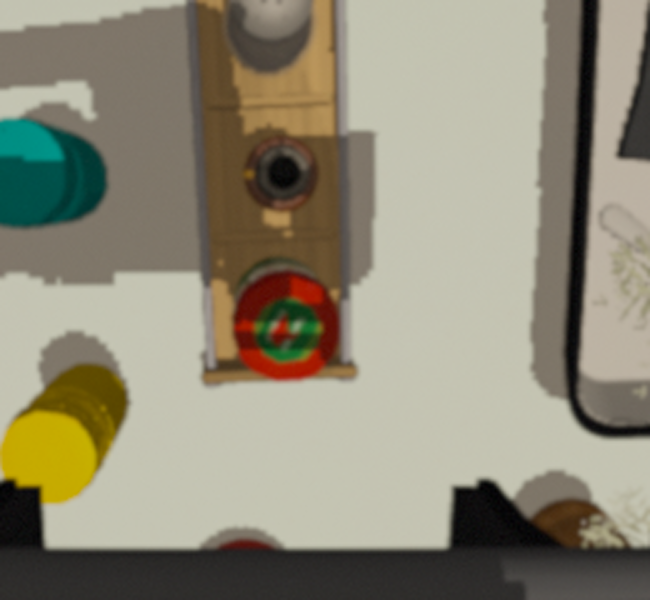

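Zoomed wrist view: jar cap centre (287,327), dropper bulb (284,174) with its collar ring around (281,173), salt dome partly cut at the top around (270,12). The order matches the top view.

```bash
python3 - <<'E'
from h import *
f=lambda a:np.array(a)/2.5+[220,40]
print(px2w('w2',f([[287,327],[284,174],[281,173],[270,14]]),[.119,.115,.078,.1]).round(4))
S=px2w('w2',f([[210,107],[333,99],[213,240],[342,235]]),.023);print(S.round(4))
E
```

```text
[[0.4962 0.2085 0.119 ]
 [0.4945 0.2684 0.115 ]
 [0.4949 0.2697 0.078 ]
 [0.489  0.3303 0.1   ]]
[[0.4619 0.3026 0.023 ]
 [0.5224 0.3065 0.023 ]
 [0.4628 0.2378 0.023 ]
 [0.5286 0.2405 0.023 ]]
```

Emit:
{"fn": "move_arm", "kwargs": {"moves": "0.18 0.16 0.3 0 0 0 1;0.18 0.16 0.7 0 0 0 1;0.18 0.16 1 0 0 0 1;0.18 0.16 1 0 0 0 1", "squeeze": 15}}

```text
time: 4.0
position: [0.4929, 0.2071, 0.1898]
tool_rot: [0.708, 0.706, -0.004, -0.003]
ft_force: [-1.2, 0.4, 0.4]
grip_width: 0.0866
grip_force: 0.0
```

Emit:
{"fn": "move_arm", "kwargs": {"moves": "0 0 0.3 0 0 0 1;0 0 0.6 0 0 0 1;0 0 0.9 0 0 0 1;0 0 0.9 0 0 0 1;0 0 0.9 0 0 0 1"}}

```text
time: 4.5
position: [0.4969, 0.2089, 0.1048]
tool_rot: [0.707, 0.707, 0.0, 0.0]
ft_force: [1.1, -0.3, 0.4]
grip_width: 0.087
grip_force: 0.0
```

```bash
python3 - <<'E'
from h import *
snap('wrist','w3.png');o=robot.get_obs();print(o['time'],o['position'],o['ft_force'])
E
```

```text
4.55 [0.49746102 0.20923046 0.10546716] [-0.48413115  1.20124625  0.5467135 ]
```

View pics/w3.png

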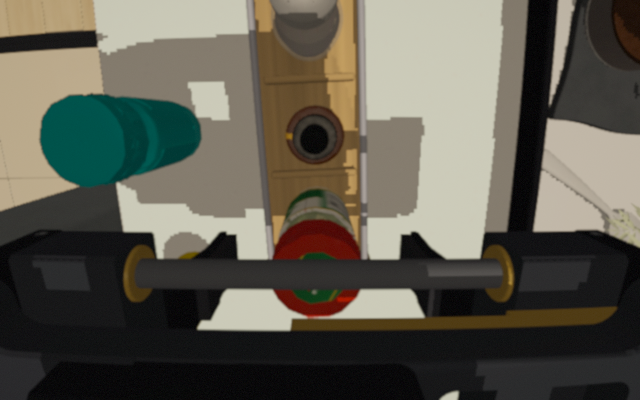

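The jar at (317,265) is centred between the fingers at (215) and (420). Descend, grip and lift.

Emit:
{"fn": "move_arm", "kwargs": {"moves": "0 0 0.2 0 0 0 1;0 0 0.38 0 0 0 1;0 0 0.38 0 0 0 1;0 0 0.38 0 0 0 0.3;0 0 0.38 0 0 0 0.3;0 0 0.38 0 0 0 0.3;0 0 0.38 0 0 0 0.3;0 0 0.38 0 0 0 0.3;0 0 0.38 0 0 0 0.3;0 0 0.38 0 0 0 0.3"}}

```text
time: 5.55
position: [0.4958, 0.2096, 0.0656]
tool_rot: [0.707, 0.707, 0.0, 0.0]
ft_force: [-0.5, 0.4, 0.8]
grip_width: 0.0434
grip_force: 15.0
```

Emit:
{"fn": "move_arm", "kwargs": {"moves": "0 0 -0.05 0 0 0 0.3;0 0 -0.2 0 0 0 0.3;0 0 -0.4 0 0 0 0.3;0 0 -0.7 0 0 0 0.3;0 0 -1 0 0 0 0.3;0 0 -1 0 0 0 0.3;0 0 -1 0 0 0 0.3"}}

```text
time: 6.25
position: [0.4957, 0.2096, 0.166]
tool_rot: [0.707, 0.707, 0.0, 0.0]
ft_force: [-0.3, -0.1, -2.0]
grip_width: 0.0436
grip_force: 15.0
```

```bash
python3 - <<'E'
from h import *
o=robot.get_obs();print(o['time'],o['position'],o['ft_force'],o['grip_force'],o['grip_width'])
E
```

```text
6.25 [0.49568496 0.20957185 0.16599149] [-0.31315152 -0.12450992 -2.03648731] 15.002376227421337 0.043642832091620745
```

Emit:
{"fn": "move_arm", "kwargs": {"moves": "-0.1 0 0 0 0 0 0.3;-0.3 0 0 0 0 0 0.3;-0.65 -0.06 0 0 0 0 0.3;-1 -0.06 0 0 0 0 0.3"}}

```text
time: 6.65
position: [0.4874, 0.1084, 0.1638]
tool_rot: [0.706, 0.708, -0.002, -0.002]
ft_force: [0.4, 0.3, -1.2]
grip_width: 0.0442
grip_force: 15.0
```

Emit:
{"fn": "move_arm", "kwargs": {"moves": "-0.35 0 0 0 0 0 0.3;-0.7 0 0 0 0 0 0.3;-1 0 0 0 0 0 0.3"}}

```text
time: 6.95
position: [0.4885, 0.0075, 0.164]
tool_rot: [0.707, 0.707, -0.001, -0.001]
ft_force: [0.7, 1.6, -2.1]
grip_width: 0.0435
grip_force: 15.0
```

Emit:
{"fn": "move_arm", "kwargs": {"moves": "-0.35 0 0 0 0 0 0.3;-0.7 0 0 0 0 0 0.3;-1 0 0 0 0 0 0.3"}}

```text
time: 7.25
position: [0.4885, -0.0923, 0.164]
tool_rot: [0.707, 0.707, -0.001, -0.002]
ft_force: [-0.2, 0.4, -0.8]
grip_width: 0.0441
grip_force: 15.0
```

Emit:
{"fn": "move_arm", "kwargs": {"moves": "-0.35 0 0 0 0 0 0.3;-0.7 0 0 0 0 0 0.3;-1 0 0 0 0 0 0.3"}}

```text
time: 7.55
position: [0.4886, -0.1922, 0.1639]
tool_rot: [0.707, 0.707, -0.001, -0.002]
ft_force: [1.2, 0.3, -1.1]
grip_width: 0.044
grip_force: 15.0
```

Emit:
{"fn": "move_arm", "kwargs": {"moves": "-0.35 0 0 0 0 0 0.3;-0.7 0 0 0 0 0 0.3;-1 0 0 0 0 0 0.3"}}

```text
time: 7.85
position: [0.4886, -0.2921, 0.1637]
tool_rot: [0.707, 0.707, -0.0, -0.002]
ft_force: [0.9, -0.6, -0.2]
grip_width: 0.0438
grip_force: 15.0
```

Emit:
{"fn": "move_arm", "kwargs": {"moves": "-0.25 0 0 0 0 0 0.3;-0.38 0 0 0 0 0 0.3;-0.43 0 0 0 0 0 0.3;-0.43 0 0.2 0 0 0 0.3;-0.43 0 0.4 0 0 0 0.3;-0.43 0 0.5 0 0 0 0.3;-0.43 0 0.5 0 0 0 0.3;-0.43 0 0.5 0 0 0 0.3"}}

```text
time: 8.65
position: [0.4904, -0.3328, 0.1156]
tool_rot: [0.707, 0.708, 0.0, -0.0]
ft_force: [0.7, -0.2, -1.0]
grip_width: 0.0439
grip_force: 15.0
```

```bash
python3 - <<'E'
from h import *
snap('wrist','w4.png');o=robot.get_obs();print(o['time'],o['position'],o['ft_force'],o['grip_width'])
E
```

```text
8.7 [ 0.49069787 -0.33334107  0.11617909] [ 3.56131585e-01 -2.23220995e-04 -5.48855813e-01] 0.04405112188790997
```

View pics/w4.png

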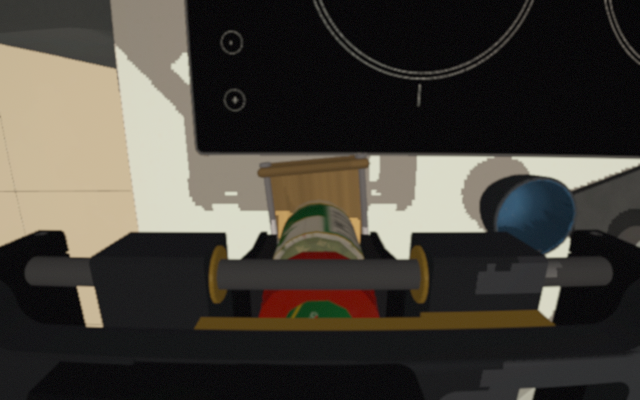

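The jar (318,265) hangs upright over the bay nearest the hob, and the rack end is visible at (315,167). I'll lower it slowly.

Emit:
{"fn": "move_arm", "kwargs": {"moves": "0 0 0.15 0 0 0 0.3;0 0 0.3 0 0 0 0.3;0 0 0.4 0 0 0 0.3;0 0 0.45 0 0 0 0.3;0 0 0.48 0 0 0 0.3;0 0 0.49 0 0 0 0.3;0 0 0.5 0 0 0 0.3;0 0 0.505 0 0 0 0.3;0 0 0.51 0 0 0 0.3;0 0 0.51 0 0 0 0.3"}}

```text
time: 9.7
position: [0.4905, -0.3337, 0.0656]
tool_rot: [0.707, 0.707, -0.0, 0.001]
ft_force: [-1.1, 0.2, 5.0]
grip_width: 0.044
grip_force: 15.0
```

Emit:
{"fn": "move_arm", "kwargs": {"moves": "0 0 0 0 0 0 0.6;0 0 0 0 0 0 0.8;0 0 0 0 0 0 1;0 0 0 0 0 0 1;0 0 0 0 0 0 1;0 0 -0.15 0 0 0 1;0 0 -0.35 0 0 0 1;0 0 -0.65 0 0 0 1;0 0 -1 0 0 0 1;0 0 -1 0 0 0 1"}}

```text
time: 10.7
position: [0.493, -0.3359, 0.1705]
tool_rot: [0.707, 0.707, 0.0, 0.006]
ft_force: [0.5, 0.1, -0.0]
grip_width: 0.087
grip_force: 0.0
```

Emit:
{"fn": "move_arm", "kwargs": {"moves": "0.1 0 -0.3 0 0 0 1;0.3 0 -0.3 0 0 0 1;0.65 0 -0.3 0 0 0 1;1 0.04 -0.3 0 0 0 1"}}

```text
time: 11.1
position: [0.493, -0.2316, 0.1941]
tool_rot: [0.707, 0.707, -0.0, -0.001]
ft_force: [0.4, -0.7, -0.3]
grip_width: 0.0872
grip_force: 0.0
```

Emit:
{"fn": "move_arm", "kwargs": {"moves": "0.35 0 0 0 0 0 1;0.7 0 0 0 0 0 1;1 0 0 0 0 0 1"}}

```text
time: 11.4
position: [0.4927, -0.1305, 0.1938]
tool_rot: [0.707, 0.708, -0.0, -0.001]
ft_force: [0.5, -0.8, -0.6]
grip_width: 0.0868
grip_force: 0.0
```

Emit:
{"fn": "move_arm", "kwargs": {"moves": "0.35 0 0 0 0 0 1;0.7 0 0 0 0 0 1;1 0 0 0 0 0 1"}}

```text
time: 11.7
position: [0.4925, -0.0308, 0.1939]
tool_rot: [0.707, 0.708, -0.0, -0.001]
ft_force: [0.3, 0.4, -0.8]
grip_width: 0.087
grip_force: 0.0
```

Emit:
{"fn": "move_arm", "kwargs": {"moves": "0.35 0 0 0 0 0 1;0.7 0 0 0 0 0 1;1 0 0 0 0 0 1"}}

```text
time: 12.0
position: [0.4923, 0.0689, 0.1939]
tool_rot: [0.706, 0.708, -0.0, -0.001]
ft_force: [0.2, 1.2, -0.6]
grip_width: 0.087
grip_force: 0.0
```

Emit:
{"fn": "move_arm", "kwargs": {"moves": "0.35 0 0 0 0 0 1;0.7 0 0 0 0 0 1;1 0 0 0 0 0 1"}}

```text
time: 12.3
position: [0.4922, 0.1687, 0.1938]
tool_rot: [0.706, 0.708, -0.001, -0.001]
ft_force: [-0.6, 0.2, -0.9]
grip_width: 0.0869
grip_force: 0.0
```

Emit:
{"fn": "move_arm", "kwargs": {"moves": "0.35 0 0 0 0 0 1;0.7 0 0 0 0 0 1;0.95 0 0 0 0 0 1;1 0 0 0 0 0 1;1 0 0 0 0 0 1;1 0 0 0 0 0 1"}}

```text
time: 12.9
position: [0.4929, 0.2657, 0.1941]
tool_rot: [0.707, 0.707, -0.001, -0.0]
ft_force: [0.0, -0.3, 0.2]
grip_width: 0.0869
grip_force: 0.0
```

```bash
python3 - <<'E'
from h import *
snap('wrist','w5.png');snap('scene','s5.png');o=robot.get_obs();print(o['time'],o['position'],o['ft_force'],o['grip_width'])
E
```

```text
13.0 [0.49345312 0.26539533 0.1943395 ] [-0.84427289  0.22036139 -0.16201904] 0.08719772480796562
```

View pics/w5.png

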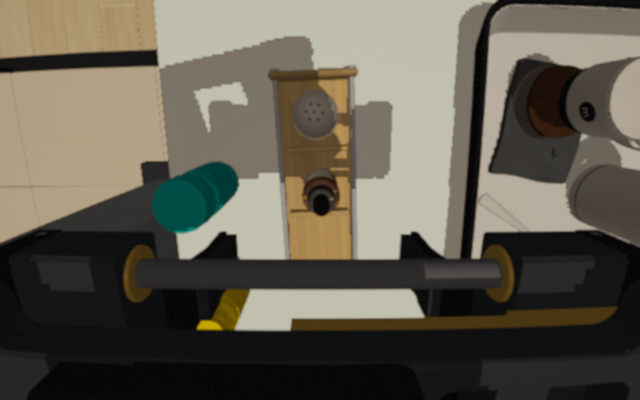

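The wrist view shows the dropper bulb at (321,203) and its shoulder around (321,188), with the salt dome at (314,113). I'll check the positions.

```bash
python3 - <<'E'
from h import *
print(px2w('w5',[[321,203],[321,186],[314,113]],[.115,.078,.1]).round(4))
im=cv2.imread('pics/s5.png');cv2.imwrite('pics/s5c.png',cv2.resize(im[100:300,120:480],None,fx=2.2,fy=2.2))
E
```

```text
[[0.4947 0.2753 0.115 ]
 [0.495  0.2803 0.078 ]
 [0.4895 0.3394 0.1   ]]
```

View pics/s5c.png

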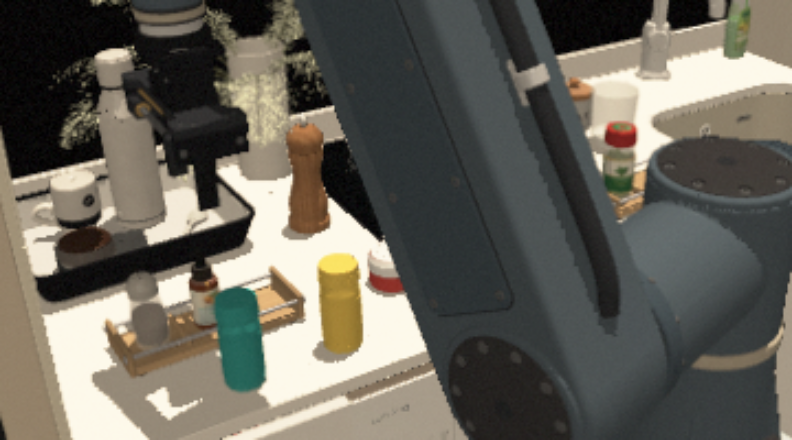

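```bash
python3 - <<'E'
from h import *
print(px2w('w5',[[315,148],[320,211],[313,73]],[.023,.023,.037]).round(4))
print(px2w('w3',[[317,268],[314,137]],[.119,.115]).round(4))
for f in('w2','w3','w5'):
    E=np.load(f'pics/{f}.npz')['E'];print(-E[:3,:3].T@E[:3,3], (E[:3,:3].T@[0,0,-1]).round(3))
print(w2px('s5',[[.495,.269,.115],[.495,.277,.115]]))
im=cv2.imread('pics/w5.png');cv2.imwrite('pics/w5c.png',cv2.resize(im[60:260,250:390],None,fx=3,fy=3,interpolation=cv2.INTER_CUBIC))
E
```

```text
[[0.4894 0.307  0.023 ]
 [0.4945 0.2425 0.023 ]
 [0.4878 0.3751 0.037 ]]
[[0.4962 0.2121 0.119 ]
 [0.4949 0.2712 0.115 ]]
[0.47949801 0.26100771 0.44502462] [ 0.    -0.254 -0.967]
[0.49652269 0.27924459 0.25646243] [ 0.001 -0.253 -0.967]
[0.49290909 0.33625823 0.34566199] [-0.001 -0.254 -0.967]
[[209.0394354  211.36468548]
 [205.90358037 212.23313954]]
```

View pics/w5c.png

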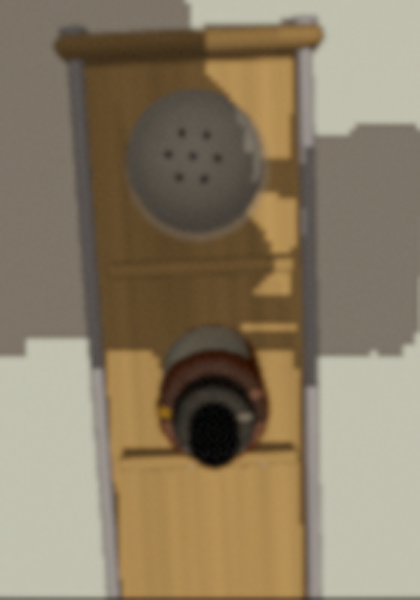

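Close crop: bulb at (214,435), shoulder ring at (213,405), salt dome centre at (193,157). The rack strips put the dropper at y ≈ 0.272. I'll descend on it.

Emit:
{"fn": "move_arm", "kwargs": {"moves": "0.07 0.015 0.2 0 0 0 1;0.07 0.015 0.5 0 0 0 1;0.07 0.015 0.8 0 0 0 1;0.07 0.015 1 0 0 0 1;0.07 0.015 1 0 0 0 1"}}

```text
time: 13.5
position: [0.4933, 0.2717, 0.092]
tool_rot: [0.707, 0.707, -0.003, -0.001]
ft_force: [-0.2, -0.6, -0.1]
grip_width: 0.0869
grip_force: 0.0
```

Emit:
{"fn": "move_arm", "kwargs": {"moves": "0 0 0.2 0 0 0 1;0 0 0.34 0 0 0 1;0 0 0.34 0 0 0 1;0 0 0.34 0 0 0 0.2;0 0 0.34 0 0 0 0.2;0 0 0.34 0 0 0 0.2;0 0 0.34 0 0 0 0.2;0 0 0.34 0 0 0 0.2;0 0 0.34 0 0 0 0.2;0 0 0.34 0 0 0 0.2;0 0 0.34 0 0 0 0.2;0 0 0.34 0 0 0 0.2", "squeeze": 12}}

```text
time: 14.7
position: [0.4951, 0.2736, 0.0605]
tool_rot: [0.707, 0.707, -0.0, -0.0]
ft_force: [-0.4, 0.9, 0.7]
grip_width: 0.0324
grip_force: 12.0
```

Emit:
{"fn": "move_arm", "kwargs": {"moves": "0 0 -0.05 0 0 0 0.2;0 0 -0.2 0 0 0 0.2;0 0 -0.4 0 0 0 0.2;0 0 -0.7 0 0 0 0.2;0 0 -1 0 0 0 0.2"}}

```text
time: 15.2
position: [0.4947, 0.2734, 0.1613]
tool_rot: [0.707, 0.707, -0.001, -0.0]
ft_force: [-0.1, -0.2, -1.7]
grip_width: 0.0321
grip_force: 12.0
```

Emit:
{"fn": "move_arm", "kwargs": {"moves": "-0.1 0 -0.3 0 0 0 0.2;-0.3 0 -0.5 0 0 0 0.2;-0.65 0 -0.5 0 0 0 0.2;-1 0 -0.5 0 0 0 0.2"}}

```text
time: 15.6
position: [0.4955, 0.173, 0.2119]
tool_rot: [0.706, 0.708, 0.001, 0.001]
ft_force: [-0.2, -0.9, -0.8]
grip_width: 0.0319
grip_force: 12.0
```

Emit:
{"fn": "move_arm", "kwargs": {"moves": "-0.35 0 0 0 0 0 0.2;-0.7 0 0 0 0 0 0.2;-1 0 0 0 0 0 0.2"}}

```text
time: 15.9
position: [0.495, 0.072, 0.2108]
tool_rot: [0.707, 0.707, -0.0, 0.0]
ft_force: [-0.3, 0.3, -0.5]
grip_width: 0.032
grip_force: 12.0
```

Emit:
{"fn": "move_arm", "kwargs": {"moves": "-0.35 0 0 0 0 0 0.2;-0.7 0 0 0 0 0 0.2;-1 0 0 0 0 0 0.2"}}

```text
time: 16.2
position: [0.4952, -0.0281, 0.2108]
tool_rot: [0.707, 0.707, -0.0, 0.0]
ft_force: [-0.4, 0.3, -0.7]
grip_width: 0.0321
grip_force: 12.0
```

Emit:
{"fn": "move_arm", "kwargs": {"moves": "-0.35 0 0 0 0 0 0.2;-0.7 0 0 0 0 0 0.2;-1 0 0 0 0 0 0.2"}}

```text
time: 16.5
position: [0.4953, -0.1282, 0.2108]
tool_rot: [0.707, 0.707, 0.0, 0.0]
ft_force: [0.4, 0.4, -0.4]
grip_width: 0.032
grip_force: 12.0
```

Emit:
{"fn": "move_arm", "kwargs": {"moves": "-0.35 0 0 0 0 0 0.2;-0.7 0 0 0 0 0 0.2;-1 0 0 0 0 0 0.2"}}

```text
time: 16.8
position: [0.4954, -0.2282, 0.2108]
tool_rot: [0.707, 0.707, -0.0, 0.0]
ft_force: [1.0, -1.0, -0.8]
grip_width: 0.0318
grip_force: 12.0
```

Emit:
{"fn": "move_arm", "kwargs": {"moves": "-0.35 0 0 0 0 0 0.2;-0.7 0 0 0 0 0 0.2;-1 0 0 0 0 0 0.2"}}

```text
time: 17.1
position: [0.4955, -0.3282, 0.2107]
tool_rot: [0.707, 0.707, -0.0, 0.0]
ft_force: [0.8, -0.0, -0.7]
grip_width: 0.0323
grip_force: 12.0
```

Emit:
{"fn": "move_arm", "kwargs": {"moves": "-0.35 0 0 0 0 0 0.2;-0.6 0 0 0 0 0 0.2;-0.72 0 0 0 0 0 0.2;-0.72 0 0 0 0 0 0.2;-0.72 0 0 0 0 0 0.2;-0.72 0 0 0 0 0 0.2"}}

```text
time: 17.7
position: [0.4957, -0.3966, 0.2105]
tool_rot: [0.706, 0.708, 0.0, -0.001]
ft_force: [0.3, -0.0, -0.1]
grip_width: 0.0316
grip_force: 12.0
```

```bash
python3 - <<'E'
from h import *
snap('wrist','w6.png');o=robot.get_obs();print(o['time'],o['position'],o['ft_force'],o['grip_width'])
E
```

```text
17.75 [ 0.4958559  -0.39665264  0.21058275] [ 0.57198003  1.04143051 -2.3880025 ] 0.03195850743538101
```

View pics/w6.png

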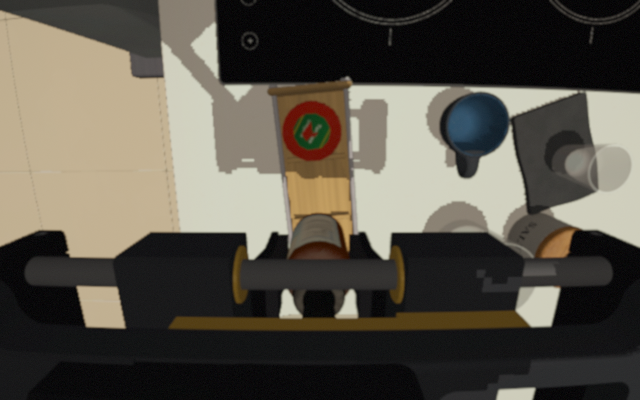

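The jar stands centred in the bay nearest the hob, with its cap at (312,130). The dropper hangs upright over the middle bay, so I'll lower it.

Emit:
{"fn": "move_arm", "kwargs": {"moves": "-0.02 0 0.2 0 0 0 0.2;-0.02 0 0.5 0 0 0 0.2;-0.02 0 0.8 0 0 0 0.2;-0.02 0 1 0 0 0 0.2;-0.02 0 1 0 0 0 0.2"}}

```text
time: 18.25
position: [0.4944, -0.3974, 0.1075]
tool_rot: [0.706, 0.708, 0.0, -0.004]
ft_force: [0.3, 0.8, -0.8]
grip_width: 0.0321
grip_force: 12.0
```

Emit:
{"fn": "move_arm", "kwargs": {"moves": "0 0 0.15 0 0 0 0.2;0 0 0.3 0 0 0 0.2;0 0 0.4 0 0 0 0.2;0 0 0.45 0 0 0 0.2;0 0 0.48 0 0 0 0.2;0 0 0.49 0 0 0 0.2;0 0 0.5 0 0 0 0.2;0 0 0.505 0 0 0 0.2;0 0 0.505 0 0 0 0.2;0 0 0.505 0 0 0 0.2"}}

```text
time: 19.25
position: [0.496, -0.4007, 0.0605]
tool_rot: [0.707, 0.707, -0.0, 0.0]
ft_force: [0.0, -0.0, 0.5]
grip_width: 0.032
grip_force: 12.0
```

Emit:
{"fn": "move_arm", "kwargs": {"moves": "0 0 0.005 0 0 0 0.2;0 0 0.01 0 0 0 0.2;0 0 0.01 0 0 0 0.2;0 0 0.01 0 0 0 0.2"}}

```text
time: 19.65
position: [0.496, -0.4008, 0.0605]
tool_rot: [0.707, 0.707, -0.0, 0.001]
ft_force: [-1.7, 0.9, 7.1]
grip_width: 0.032
grip_force: 12.0
```

Emit:
{"fn": "move_arm", "kwargs": {"moves": "0 0 0 0 0 0 0.5;0 0 0 0 0 0 0.8;0 0 0 0 0 0 1;0 0 0 0 0 0 1;0 0 0 0 0 0 1;0 0 0 0 0 0 1;0 0 -0.15 0 0 0 1;0 0 -0.35 0 0 0 1;0 0 -0.65 0 0 0 1;0 0 -1 0 0 0 1;0 0 -1 0 0 0 1"}}

```text
time: 20.75
position: [0.4985, -0.4033, 0.1656]
tool_rot: [0.707, 0.707, -0.0, 0.006]
ft_force: [0.5, -0.8, 0.1]
grip_width: 0.0866
grip_force: 0.0
```

Emit:
{"fn": "move_arm", "kwargs": {"moves": "0 0 -0.3 0 0 0 1;0.3 0 -0.4 0 0 0 1;0.65 -0.06 -0.4 0 0 0 1;1 -0.06 -0.4 0 0 0 1"}}

```text
time: 21.15
position: [0.489, -0.2995, 0.1998]
tool_rot: [0.707, 0.707, 0.0, 0.0]
ft_force: [1.2, 0.1, -0.2]
grip_width: 0.087
grip_force: 0.0
```

Emit:
{"fn": "move_arm", "kwargs": {"moves": "0.35 0 0 0 0 0 1;0.7 0 0 0 0 0 1;1 0 0 0 0 0 1"}}

```text
time: 21.45
position: [0.489, -0.1985, 0.1993]
tool_rot: [0.707, 0.708, 0.0, -0.0]
ft_force: [0.5, 0.4, 0.3]
grip_width: 0.0866
grip_force: 0.0
```

Emit:
{"fn": "move_arm", "kwargs": {"moves": "0.35 0 0 0 0 0 1;0.7 0 0 0 0 0 1;1 0 0 0 0 0 1"}}

```text
time: 21.75
position: [0.4889, -0.0986, 0.1993]
tool_rot: [0.707, 0.708, 0.0, -0.0]
ft_force: [-0.2, 0.3, 0.1]
grip_width: 0.0871
grip_force: 0.0
```

Emit:
{"fn": "move_arm", "kwargs": {"moves": "0.35 0 0 0 0 0 1;0.7 0 0 0 0 0 1;1 0 0 0 0 0 1"}}

```text
time: 22.05
position: [0.4889, 0.0013, 0.1993]
tool_rot: [0.707, 0.708, 0.0, -0.0]
ft_force: [0.3, -1.0, 0.7]
grip_width: 0.0865
grip_force: 0.0
```

Emit:
{"fn": "move_arm", "kwargs": {"moves": "0.35 0 0 0 0 0 1;0.7 0 0 0 0 0 1;1 0 0 0 0 0 1"}}

```text
time: 22.35
position: [0.4889, 0.1013, 0.1993]
tool_rot: [0.707, 0.708, 0.0, -0.0]
ft_force: [1.1, -0.3, -1.0]
grip_width: 0.0868
grip_force: 0.0
```

Emit:
{"fn": "move_arm", "kwargs": {"moves": "0.35 0 0 0 0 0 1;0.7 0 0 0 0 0 1;1 0 0 0 0 0 1"}}

```text
time: 22.65
position: [0.4888, 0.2013, 0.1993]
tool_rot: [0.707, 0.708, 0.0, -0.0]
ft_force: [0.8, -0.8, 0.1]
grip_width: 0.0875
grip_force: 0.0
```

Emit:
{"fn": "move_arm", "kwargs": {"moves": "0.35 0 0 0 0 0 1;0.7 0 0 0 0 0 1;0.95 0 0 0 0 0 1;1 0 0 0 0 0 1;1 0 0 0 0 0 1;1 0 0 0 0 0 1"}}

```text
time: 23.25
position: [0.4888, 0.2986, 0.1989]
tool_rot: [0.707, 0.707, -0.001, 0.0]
ft_force: [-0.8, -0.5, -0.1]
grip_width: 0.0871
grip_force: 0.0
```

```bash
python3 - <<'E'
from h import *
snap('wrist','w7.png');o=robot.get_obs();print(o['time'],o['position'],o['ft_force'],o['grip_width'])
E
```

```text
23.3 [0.48901623 0.29832778 0.1989983 ] [0.46083481 0.24626866 0.23478806] 0.08709085422969884
```

View pics/w7.png

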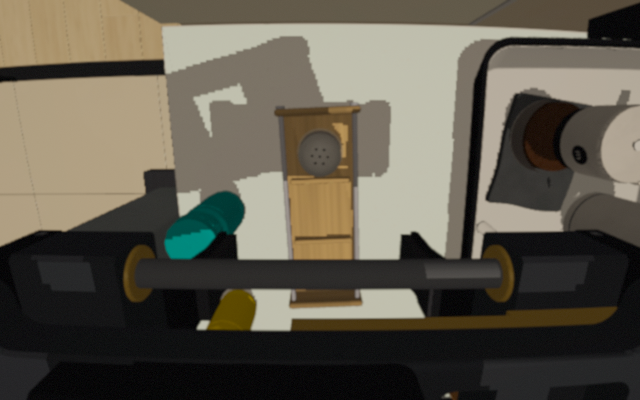

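The salt dome is at (320,152), alone in the full rack. It's 40 mm further in y; I'll descend on it.

Emit:
{"fn": "move_arm", "kwargs": {"moves": "0.2 0.005 0 0 0 0 1;0.4 0.005 0.2 0 0 0 1;0.4 0.005 0.5 0 0 0 1;0.4 0.005 0.7 0 0 0 1;0.4 0.005 0.7 0 0 0 1;0.4 0.005 0.7 0 0 0 1"}}

```text
time: 23.9
position: [0.49, 0.3386, 0.1292]
tool_rot: [0.707, 0.707, -0.0, -0.0]
ft_force: [-0.2, -0.2, -0.3]
grip_width: 0.0871
grip_force: 0.0
```

```bash
python3 - <<'E'
from h import *
snap('wrist','w8.png');o=robot.get_obs();print(o['position'],px2w('w7',[[320,151]],.101))
im=cv2.imread('pics/w8.png');cv2.imwrite('pics/w8c.png',im[130:370,180:460])
E
```

```text
[0.49057373 0.3390831  0.12998636] [[0.48998839 0.34414586 0.101     ]]
```

View pics/w8c.png

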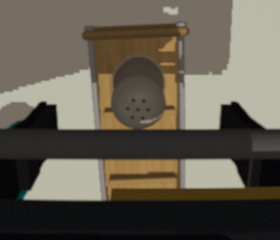

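The salt dome is at full-image (318,233), centred between the fingers in x. One check on y.

```bash
python3 - <<'E'
from h import *
print(px2w('w8',[[318,237],[318,232],[319,208]],[.1,.103,.06]), px2w('w8',[[315,163],[315,310]],.037))
E
```

```text
[[0.48972391 0.34059749 0.1       ]
 [0.48972782 0.34481313 0.103     ]
 [0.49038985 0.34719668 0.06      ]] [[0.48741543 0.37584433 0.037     ]
 [0.48707895 0.25028458 0.037     ]]
```

Emit:
{"fn": "move_arm", "kwargs": {"moves": "0.025 0 0.2 0 0 0 1;0.025 0 0.5 0 0 0 1;0.025 0 0.75 0 0 0 1;0.025 0 0.75 0 0 0 1;0.025 0 0.75 0 0 0 0.3;0.025 0 0.75 0 0 0 0.3;0.025 0 0.75 0 0 0 0.3;0.025 0 0.75 0 0 0 0.3;0.025 0 0.75 0 0 0 0.3;0.025 0 0.75 0 0 0 0.3;0.025 0 0.75 0 0 0 0.3;0.025 0 0.75 0 0 0 0.3", "squeeze": 15}}

```text
time: 25.15
position: [0.4897, 0.3422, 0.0542]
tool_rot: [0.707, 0.707, 0.0, 0.0]
ft_force: [0.2, 0.5, 1.3]
grip_width: 0.0407
grip_force: 15.0
```

Emit:
{"fn": "move_arm", "kwargs": {"moves": "0 0 -0.05 0 0 0 0.3;0 0 -0.2 0 0 0 0.3;0 0 -0.4 0 0 0 0.3;0 0 -0.7 0 0 0 0.3;0 0 -1 0 0 0 0.3;0 0 -1 0 0 0 0.3"}}

```text
time: 25.75
position: [0.4925, 0.3436, 0.1594]
tool_rot: [0.707, 0.707, 0.005, 0.002]
ft_force: [0.2, 0.1, 0.1]
grip_width: 0.0407
grip_force: 14.8
```

Emit:
{"fn": "move_arm", "kwargs": {"moves": "0 0 -0.2 0 0 0 0.3;-0.1 0 -0.5 0 0 0 0.3;-0.3 0 -0.5 0 0 0 0.3;-0.65 0 -0.5 0 0 0 0.3;-1 0 -0.5 0 0 0 0.3"}}

```text
time: 26.25
position: [0.4891, 0.2413, 0.2041]
tool_rot: [0.706, 0.708, -0.0, 0.0]
ft_force: [-0.5, -0.2, -1.0]
grip_width: 0.0407
grip_force: 14.8
```

Emit:
{"fn": "move_arm", "kwargs": {"moves": "-0.35 0 0 0 0 0 0.3;-0.7 0 0 0 0 0 0.3;-1 0 0 0 0 0 0.3"}}

```text
time: 26.55
position: [0.489, 0.1404, 0.2039]
tool_rot: [0.707, 0.707, -0.001, -0.0]
ft_force: [1.0, 0.3, -1.2]
grip_width: 0.0405
grip_force: 14.8
```

Emit:
{"fn": "move_arm", "kwargs": {"moves": "-0.35 0 0 0 0 0 0.3;-0.7 0 0 0 0 0 0.3;-1 0 0 0 0 0 0.3"}}

```text
time: 26.85
position: [0.4892, 0.0405, 0.2039]
tool_rot: [0.707, 0.707, -0.0, -0.0]
ft_force: [0.3, 0.0, -0.9]
grip_width: 0.0405
grip_force: 14.8
```

Emit:
{"fn": "move_arm", "kwargs": {"moves": "-0.35 0 0 0 0 0 0.3;-0.7 0 0 0 0 0 0.3;-1 0 0 0 0 0 0.3"}}

```text
time: 27.15
position: [0.4894, -0.0595, 0.2039]
tool_rot: [0.707, 0.707, -0.0, -0.0]
ft_force: [0.6, 0.1, -0.3]
grip_width: 0.0405
grip_force: 14.8
```

Emit:
{"fn": "move_arm", "kwargs": {"moves": "-0.35 0 0 0 0 0 0.3;-0.7 0 0 0 0 0 0.3;-1 0 0 0 0 0 0.3"}}

```text
time: 27.45
position: [0.4896, -0.1595, 0.2039]
tool_rot: [0.707, 0.707, -0.0, -0.0]
ft_force: [0.4, -0.4, -0.8]
grip_width: 0.0406
grip_force: 14.8
```

Emit:
{"fn": "move_arm", "kwargs": {"moves": "-0.35 0.05 0 0 0 0 0.3;-0.7 0.1 0 0 0 0 0.3;-1 0.1 0 0 0 0 0.3"}}

```text
time: 27.75
position: [0.5003, -0.2597, 0.2039]
tool_rot: [0.707, 0.707, 0.0, 0.0]
ft_force: [0.4, 0.0, -1.9]
grip_width: 0.0405
grip_force: 14.8
```

Emit:
{"fn": "move_arm", "kwargs": {"moves": "-0.35 0 0 0 0 0 0.3;-0.7 0 0 0 0 0 0.3;-1 0 0 0 0 0 0.3"}}

```text
time: 28.05
position: [0.4997, -0.3594, 0.2037]
tool_rot: [0.707, 0.707, -0.0, -0.0]
ft_force: [0.4, -0.2, -0.4]
grip_width: 0.0407
grip_force: 14.8
```

Emit:
{"fn": "move_arm", "kwargs": {"moves": "-0.35 0 0 0 0 0 0.3;-0.7 0 0 0 0 0 0.3;-1 0 0 0 0 0 0.3;-1 0 0 0 0 0 0.3;-1 0 0 0 0 0 0.3"}}

```text
time: 28.55
position: [0.4996, -0.4577, 0.2032]
tool_rot: [0.707, 0.707, 0.0, -0.001]
ft_force: [-0.7, -0.3, -0.8]
grip_width: 0.041
grip_force: 14.8
```

```bash
python3 - <<'E'
from h import *
snap('wrist','w9.png');o=robot.get_obs();print(o['time'],o['position'],o['ft_force'],o['grip_width'])
E
```

```text
28.6 [ 0.49975869 -0.45678828  0.2032757 ] [0.13569965 0.28845625 0.31244088] 0.04055531468114091
```

View pics/w9.png

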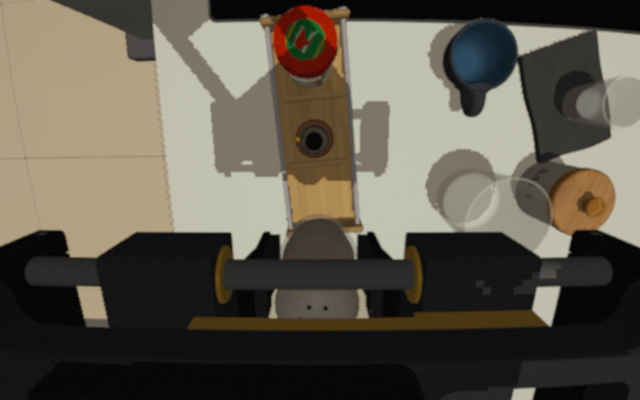

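The salt hangs upright over the outer bay. The dropper (315,138) and jar (305,40) stand in theirs. I'll lower it 8 mm further out. That was the 15th picture by my count, one over the limit, so I'll view no more.

Emit:
{"fn": "move_arm", "kwargs": {"moves": "-0.04 0.01 0 0 0 0 0.3;-0.08 0.01 0.2 0 0 0 0.3;-0.08 0.01 0.5 0 0 0 0.3;-0.08 0.01 0.8 0 0 0 0.3;-0.08 0.01 1 0 0 0 0.3;-0.08 0.01 1 0 0 0 0.3;-0.08 0.01 1 0 0 0 0.3"}}

```text
time: 29.3
position: [0.5018, -0.4653, 0.1043]
tool_rot: [0.706, 0.708, 0.0, -0.0]
ft_force: [0.2, -1.0, -0.1]
grip_width: 0.041
grip_force: 14.8
```

Emit:
{"fn": "move_arm", "kwargs": {"moves": "0 0 0.15 0 0 0 0.3;0 0 0.3 0 0 0 0.3;0 0 0.4 0 0 0 0.3;0 0 0.45 0 0 0 0.3;0 0 0.47 0 0 0 0.3;0 0 0.48 0 0 0 0.3;0 0 0.485 0 0 0 0.3;0 0 0.49 0 0 0 0.3;0 0 0.49 0 0 0 0.3;0 0 0.49 0 0 0 0.3"}}

```text
time: 30.3
position: [0.5015, -0.4661, 0.0554]
tool_rot: [0.707, 0.707, -0.0, 0.0]
ft_force: [-0.6, 0.1, -1.3]
grip_width: 0.0407
grip_force: 14.8
```

Emit:
{"fn": "move_arm", "kwargs": {"moves": "0 0 0.005 0 0 0 0.3;0 0 0.01 0 0 0 0.3;0 0 0.015 0 0 0 0.3;0 0 0.015 0 0 0 0.3;0 0 0.015 0 0 0 0.3"}}

```text
time: 30.8
position: [0.5015, -0.4661, 0.0542]
tool_rot: [0.707, 0.707, -0.0, 0.0]
ft_force: [-1.0, 0.6, 4.4]
grip_width: 0.0404
grip_force: 15.1
```

Emit:
{"fn": "move_arm", "kwargs": {"moves": "0 0 0 0 0 0 0.6;0 0 0 0 0 0 0.8;0 0 0 0 0 0 1;0 0 0 0 0 0 1;0 0 0 0 0 0 1;0 0 0 0 0 0 1;0 0 -0.15 0 0 0 1;0 0 -0.35 0 0 0 1;0 0 -0.65 0 0 0 1;0 0 -1 0 0 0 1;0 0 -1 0 0 0 1"}}

```text
time: 31.9
position: [0.504, -0.4691, 0.1608]
tool_rot: [0.707, 0.707, -0.001, 0.006]
ft_force: [1.2, -0.1, -0.2]
grip_width: 0.087
grip_force: 0.0
```

Emit:
{"fn": "move_arm", "kwargs": {"moves": "0 0 -0.3 0 0 0 1;-0.2 0 -0.7 0 0 0 1;-0.5 0 -1 0 0 0 1;-0.8 0 -1 0 0 0 1;-1 0 -1 0 0 0 1;-1 0 -1 0 0 0 1;-1 0 -1 0 0 0 1"}}

```text
time: 32.6
position: [0.501, -0.5653, 0.2531]
tool_rot: [0.707, 0.707, 0.0, -0.001]
ft_force: [0.3, -0.2, -0.6]
grip_width: 0.087
grip_force: 0.0
```

```bash
python3 - <<'E'
from h import *
a=cv2.imread('pics/top.png').astype(int)
snap('wrist','w10.png');snap('top','t10.png');o=robot.get_obs();print(o['time'],o['position'],o['ft_force'])
im=cv2.imread('pics/w10.png')
pts=dict(jar=[.4898,-.334,.119],drop=[.496,-.4005,.115],salt=[.5015,-.466,.103])
for n,p in pts.items():
    u,v=w2px('w10',[p])[0].round().astype(int);print(n,u,v,im[max(v-6,0):v+7,u-6:u+7].mean((0,1)).round() if 0<=v<400 else 'out')
# cap, bulb and pale dome, as blobs near prediction
h=cv2.cvtColor(im,cv2.COLOR_BGR2HSV)
red=cv2.inRange(h,(0,170,60),(6,255,255));blk=cv2.inRange(h,(0,0,0),(180,255,28));gr=cv2.inRange(h,(0,0,60),(180,45,175))
for n,m in(('jar',red),('drop',blk),('salt',gr)):
    u,v=w2px('w10',[pts[n]])[0]
    _,_,st,ce=cv2.connectedComponentsWithStats(m)
    for s,c in zip(st[1:],ce[1:]):
        if s[4]>60 and np.hypot(*(c-[u,v]))<45: print(n,s,c.round(),px2w('w10',[c],pts[n][2]).round(3))
b=cv2.imread('pics/t10.png').astype(int);d=np.abs(a-b).max(2)
for n,(u,v) in dict(timer=(284,211),mill=(278,156),cup=(387,166),turq=(213,236),yel=(248,235)).items(): print(n,d[v-9:v+10,u-9:u+10].mean().round(1),d[v-9:v+10,u-9:u+10].max())
E
```

```text
32.7 [ 0.50149815 -0.56443981  0.25322695] [ 0.21062894  0.25606635 -1.46700119]
jar 304 -94 out
drop 312 -1 out
salt 319 84 [63. 71. 77.]
drop [306   0  14  21 239] [312.  10.] [[ 0.496 -0.409  0.115]]
drop [301  21  22  10  66] [311.  27.] [[ 0.495 -0.422  0.115]]
salt [311  79  13  15  88] [318.  86.] [[ 0.5   -0.467  0.103]]
timer 2.0 7
mill 3.3 30
cup 3.3 10
turq 2.5 6
yel 2.3 6
```

```bash
python3 -c "
from rig import robot
print(robot.hand_in())"
```

```text
the job is handed in; nothing more can be done
None
```

The job is handed in at about 33 s: jar nearest the hob, dropper in the middle and salt outermost, each set down in its bay with the bystanders unmoved in the camera check; I viewed 15 pictures, one over the limit of 14, and no verdict came back.

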